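Back off a left-hand locking knob and draw the spindle arbor

ROBOT

A 6-joint arm with a two-finger parallel gripper is mounted at the origin on a cart in front of the work surface, level with it; the furniture and walls round the work are solid. World frame = base frame: x ahead of the robot, y to its left, z up, the work surface at z = 0. Lengths are in mm, angles in degrees, forces in N, time in s.
With the tool pointing down it reaches from about 350 to 875 mm from the base axis. Payload 15.5 kg.
Tool frame: the origin (TCP) lies at the very end of the fingers, on their centre line; the grasp point (between the pads) lies 19 mm behind it; z points along the fingers, y is the line along which they close (so a half turn about z gives the same grasp; the last joint's range is limited). The gripper opens to 85 mm and grips with 20 to 120 N. Pads are 22 mm wide; open, the fingers measure 114 mm over their backs; the gripper's body (76 mm by 85 mm) begins 54 mm behind the grasp point. The pads swing forward as they close: fully open they stand 13 mm farther back than shut.
Start: joints at [-81.446, 28.281, 77.091, -0, 74.628, -5.472], TCP at [151.477, -606.367, 192.277] pointing down, gripper open.
Joint ranges: [-166.48, 166.48], [-47.26, 123.95], [12.59, 153.08], [-70.14, 250.14], [6.76, 159.57], [-176.63, 176.63]. Speed limits (degrees/s): [108.29, 108.29, 147.25, 172.46, 172.46, 172.46].

INTERFACE

Orientations are given as [roll, pitch, yaw] about the fixed x, y, z axes, in that order (R = Rz(yaw) Ry(pitch) Rx(roll)).
In Python, from cell import bot gives the robot as it stands.
- The arm moves only by the tool carry_out, never from a script. Its argument "series" is a list of rows, each a list of 3 entries, a list of its own where there are three numbers: the shift along the tool's x, y, z in cm, then the turn about the tool's z in rad, then the closure, from 0 (fully open) to 1 (shut). A call has 1 to 5 rows; each row is the pose to reach, as a shift and turn from the pose commanded when the call began, along the tool's axes at that moment; what a row does not reach only later rows make up. A row lasts 1/8 s, in which the tool goes at most 62.5 mm and 10.7 degrees, less where a joint would pass 70% of its speed; a pose out of reach is approached as far as the arm can. A call with a gripper value outside its range is refused whole. The fingers move at their own pace and stop on an object; "squeeze" is the grip in N (left out, the last holds). Time passes only in rows, so rows that repeat a pose let the fingers close. It gives the time, the measured TCP pose, the force, the opening and the grip force at its end, in the units of the state.
- bot.get_state(): the state, without advancing time (a new reading comes with each control period).
- bot.grab_frame(name): name is "scene" or "top" or "wrist"; returns the picture (400x640x3 uint8, red, green, blue); there is no depth.
- bot.calibration(name): a dict with "mtx" (3x3 intrinsics, pixels), "distortion" ([k1, k2, p1, p2, k3] as OpenCV has them; the pictures are not rectified), "pose" (4x4, takes a point from camera to world coordinates). Camera axes: x right, y down, z forward; pixel columns grow to the right and rows downward; lengths in mm; the calibration is good to about 2 mm. A picture is of the moment at which its call begins: read the wrist's pose just before it. calibration takes no time and is no camera call; for the wrist camera it gives the pose at the moment of the call.
- bot.job_done(): hands the job in; it is judged then, once.
Trained networks look in the newest picture that a camera, given by its name, has taken for a name from the list of things; names that differ only in an ending like _2 or _b are one class to them, and where a whole thing is asked for, a point or a joint stands for the part that bears it (a point fixed in the world has none). Each returns a list of dicts, best first, with "conf" (0 to 1); they miss things now and then, are a little off and sometimes report something else, mostly with a low value. They report only what shows in the picture. A call takes as long as a camera call. They do not tell look-alikes from the thing itself.
- bot.masks_of(query, camera): "mask" (400x640 bool, what is visible of it) and "box" ([left, top, right, bottom] in pixels, round what is visible of it).
The state is a dict: "time": time; "q": joint angles; "joint_velocities": joint speeds; "tau": joint torques, N m; "position": TCP position; "tcp_rot": TCP orientation; "force": force on the tool from outside, world axes, zero at the start; "wrist_torque": the same for the moment, N m; "opening": finger opening in mm; "grasp_force": force on a finger pad.
Only numpy, scipy, OpenCV 4.12 (cv2) and the standard library are available. Lean on these libraries where they do the work, as an engineer would, in place of code of your own. Each camera call takes 0.05 s, during which the arm holds its last target. There are 200 camera calls.

TASK

Of the two small spindle heads on the table, open the one whose knurled locking knob has the engraved groove, which marks a left-hand thread: unscrew that knob clockwise until you feel it come up against its stop, without straining the rubber mount. Then draw its arbor straight out and lay it flat inside the wooden rest (do not drop it), let go, and leave the other spindle head and the things around as they are.

Things in the scene. Friction and masses are not known exactly. Their poses are not given: they have to be found in the camera images.
- marked_base: Grey foot plate, 90 x 74 x 8 mm, fixed, of the head with the MARKED knob. Origin: on the table under the knob's axis; +z up; -x is the front, where the arbor sticks out. On it, on a rubber mount, stands an aluminium block 50 (x) x 44 (y) mm, top 53.5 mm above the table, with a bore 19 mm wide along x. The heads are alike but for the mark; either may stand on the left.
- marked_grip (a point): Centre of the marked upright round knurled steel knob, 44 mm diameter, 26 mm tall; 5 to 10 mm of free gap between it and the block's top. A dark engraved groove 4 mm wide crosses its flat top and another rings its waist: left-hand thread, CLOCKWISE seen from above unscrews and raises it, 9.4 mm a turn; anticlockwise tightens. Its pin holds the arbor by a groove until it is backed off.
- marked_block (a joint): Twist of the marked head's block on its rubber mount about the knob's axis, rad, 0 at rest, + anticlockwise seen from above; stiffness 4 N m/rad. Turning the knob freely twists it about 0.025; beyond 0.14 either way (0.56 N m) the mount is strained and the job is spoilt.
- marked_arbor_square (a point): Point near the middle of the square end of the marked head's loose steel arbor, on its axis: the place to grip it. The square end is 16 x 16 mm, 56 mm long, nearly level (its nose sags up to 2 degrees), and stands in free air in front of the block; this point starts about 60 mm in front of (-x of) the knob's axis, 38 mm above the table. +x axis: along the arbor into the bore; z up.
- marked_arbor_centre (a point): Point on that arbor's axis, 25 mm behind marked_arbor_square. The arbor weighs 105 to 195 g and reaches 60 mm ahead of this point (the first 10 mm a 10 mm thick nose) and 60 mm behind it (16 mm round shank with a groove; 1.5 mm side play in the bore). A level pull of 60 mm or more along -x of marked_base brings it clear of the block.
- rest_floor (a point): Middle of the grey-lined floor of the wooden rest, 19 mm above the table; inside the rim it measures 168 (x) x 88 (y) mm and the rim stands 8 mm above this floor. An arbor lying in it has its axis 8 mm above the floor, lengthwise along the rest's x (its centre within 40 mm of the middle).
- rest: The wooden rest, fixed, 180 x 100 x 26 mm, low-rimmed; origin in the middle of its underside, x along its length.
- plain_base: Foot plate of the other, alike spindle head, whose knob has no engraved groove; same frame and sizes. To be left alone.
- plain_rim (a point): Point on the top edge of the plain knob.
- plain_block (a joint): Twist of the plain head's block on its mount, rad, 0 at rest, same limits.
- plain_arbor_centre (a point): Same point of the plain head's arbor as marked_arbor_centre.
- paint_jar: Bystander: small fuchsia paint bottle with a black cap, 39 x 39 x 74 mm, origin under its middle.
- thinner: Bystander: white bottle with a black cap, 49 x 49 x 110 mm, origin under its middle.
- mug: Bystander: small dark mug, 66 x 92 x 62 mm, origin under its middle.
- marked_arbor: The same arbor as a whole; its origin is marked_arbor_centre.
- marked_rim (a point): Point on the marked knob's top edge, 22 mm from its axis, at one end of the groove across the top; turns with it. The knob starts 0.1 to 1.1 rad from tight and needs 1.9 to 2.9 rad clockwise, in several grips, to a hard stop that must be felt. It turns with a steady drag of about 0.1 N m (the stop adds sharply to it) and stays where it is left.
Not all that is in view belongs to the job. Of the things that look like the rest, the smaller one is meant.

How it is judged:
By the outcome, as a careful person would: the job done as asked, in the order asked, and still so for the second after the job is handed in, with the robot touching nothing.
It also fails if it takes over 72 s, if anything falls off the work surface, if the arm or the gripper's body presses on something with over 40 N, if the wrist force passes 120 N, or if a joint passes its speed limit or range.

## Working session

There is one attempt and no reset: what is moved stays moved. The work goes in short steps, Python scripts to look and compute and a tool call to move; the robot and the scene stay as the last step left them, time stands still between calls to the robot, and variables do not carry over. Pictures are saved under pics/ and viewed, at most 13 in all, crops included, and the job is handed in when it is done.

Besides the shell and the picture viewer there is one more tool, called after ">>>" by a JSON object that holds its "op" and its "data". carry_out: Moves the arm, as the interface text tells. Its arguments: {"type":"object","properties":{"series":{"type":"array","items":{"type":"array"}},"squeeze":{"type":"number"}},"required":["series"]}

```bash
mkdir -p pics; ls
cat > h.py <<'E'
import numpy as np, cv2
from cell import bot
def ray(cam,px,cal=None):
    c=cal or bot.calibration(cam); K=np.array(c["mtx"],float); D=np.array(c["distortion"],float); T=np.array(c["pose"],float)
    u=cv2.undistortPoints(np.array(px,float).reshape(-1,1,2),K,D).reshape(-1,2)
    d=np.c_[u,np.ones(len(u))]@T[:3,:3].T
    return T[:3,3],d
def at_z(cam,px,z,cal=None):
    o,d=ray(cam,px,cal); return o+d*((z-o[2])/d[:,2])[:,None]
def proj(cam,P,cal=None):
    c=cal or bot.calibration(cam); T=np.linalg.inv(np.array(c["pose"],float))
    r,_=cv2.Rodrigues(T[:3,:3]); return cv2.projectPoints(np.array(P,float).reshape(-1,1,3),r,T[:3,3],np.array(c["mtx"],float),np.array(c["distortion"],float))[0].reshape(-1,2)
def save(cam,name):
    f=bot.grab_frame(cam); cv2.imwrite("pics/"+name,f[:,:,::-1]); return f
E
python3 - <<'E'
from h import *
for cam in ["scene","top"]:
    save(cam,cam+"1.png")
    c=bot.calibration(cam); print(cam,np.round(c["mtx"],1).tolist(),np.round(c["pose"],2).tolist())
    for n in ["marked_grip","plain_rim","marked_arbor","rest","marked_base","marked_block","paint_jar","thinner","mug"]:
        for m in bot.masks_of(n,cam)[:3]:
            ys,xs=np.nonzero(m["mask"]); print(n,round(m["conf"],2),np.round(m["box"]).tolist(),len(xs),xs.mean().round(1),ys.mean().round(1))
s=bot.get_state(); print(s["position"],s["tcp_rot"],s["opening"],s["time"])
E
```

```text
pics
scene [[399.3, 0.0, 318.1], [0.0, 399.3, 202.7], [0.0, 0.0, 1.0]] [[-0.48, -0.54, 0.69, -297.47], [-0.88, 0.31, -0.36, 353.72], [-0.01, -0.78, -0.62, 803.13], [0.0, 0.0, 0.0, 1.0]]
marked_grip 0.7 [249.0, 194.0, 265.0, 214.0] 212 255.9 204.1
marked_grip 0.17 [256.0, 216.0, 274.0, 228.0] 127 267.0 222.5
plain_rim 0.65 [313.0, 177.0, 324.0, 194.0] 114 317.0 183.7
marked_arbor 0.41 [259.0, 216.0, 276.0, 233.0] 135 267.1 222.7
rest 0.93 [432.0, 203.0, 525.0, 276.0] 2543 482.4 237.4
rest 0.8 [386.0, 188.0, 414.0, 217.0] 532 400.9 205.5
marked_base 0.9 [237.0, 196.0, 272.0, 235.0] 699 254.7 214.8
marked_block 0.97 [248.0, 196.0, 267.0, 228.0] 388 255.5 209.5
paint_jar 0.68 [253.0, 172.0, 268.0, 195.0] 241 259.0 181.4
thinner 0.8 [297.0, 150.0, 309.0, 182.0] 383 301.1 168.3
mug 0.74 [202.0, 248.0, 229.0, 281.0] 766 215.5 265.9
top [[508.9, 0.0, 331.5], [0.0, 508.9, 192.4], [0.0, 0.0, 1.0]] [[0.0, -0.99, 0.15, 263.53], [-1.0, 0.0, 0.02, -73.44], [-0.02, -0.15, -0.99, 1478.45], [0.0, 0.0, 0.0, 1.0]]
marked_grip 0.54 [275.0, 142.0, 291.0, 160.0] 230 282.5 151.9
marked_grip 0.33 [349.0, 148.0, 364.0, 167.0] 218 353.9 156.3
marked_grip 0.26 [282.0, 163.0, 295.0, 188.0] 150 287.0 173.2
plain_rim 0.51 [348.0, 148.0, 362.0, 168.0] 235 354.2 156.1
rest 0.79 [404.0, 161.0, 442.0, 228.0] 2113 421.0 195.2
marked_base 0.73 [269.0, 139.0, 298.0, 174.0] 727 285.1 156.8
marked_block 0.72 [276.0, 146.0, 293.0, 170.0] 325 283.9 153.9
paint_jar 0.7 [303.0, 96.0, 312.0, 114.0] 165 307.4 106.0
thinner 0.69 [352.0, 95.0, 369.0, 122.0] 326 357.8 108.7
mug 0.73 [269.0, 139.0, 298.0, 174.0] 727 285.1 156.0
mug 0.55 [212.0, 189.0, 237.0, 216.0] 549 224.8 203.5
[ 151.46768093 -606.38862126  192.30955107] [1.79995798e+02 7.56652029e-04 1.40248614e+01] 85.29640512328757 1.0
```

Run:
```python
from h import *
a=cv2.imread("pics/scene1.png")[140:300,190:540]; b=cv2.imread("pics/top1.png")[80:250,200:520]
a=cv2.resize(a,(800,int(160*800/350)),interpolation=cv2.INTER_CUBIC)[:290+70]
b=cv2.resize(b,(800,425),interpolation=cv2.INTER_CUBIC)
cv2.imwrite("pics/c1.png",cv2.resize(np.vstack([a,b]),(600,590)) if False else b); cv2.imwrite("pics/c2.png",a)
for p,z in [((282.5,151.9),72),((354.1,156.1),72),((287,173.2),38),((421,195),22),((307,106),74),((358,108),110),((225,203),50)]: print(p,at_z("top",[p],z).round(1))
```

```text
(282.5, 151.9) [[597.8  92.8  72. ]]
(354.1, 156.1) [[ 585.3 -110.2   72. ]]
(287, 173.2) [[542.9  82.7  38. ]]
(421, 195) [[ 481.5 -304.    22. ]]
(307, 106) [[732.4  24.4  74. ]]
(358, 108) [[ 714.  -120.7  110. ]]
(225, 203) [[454.5 256.8  50. ]]
```

View pics/c1.png

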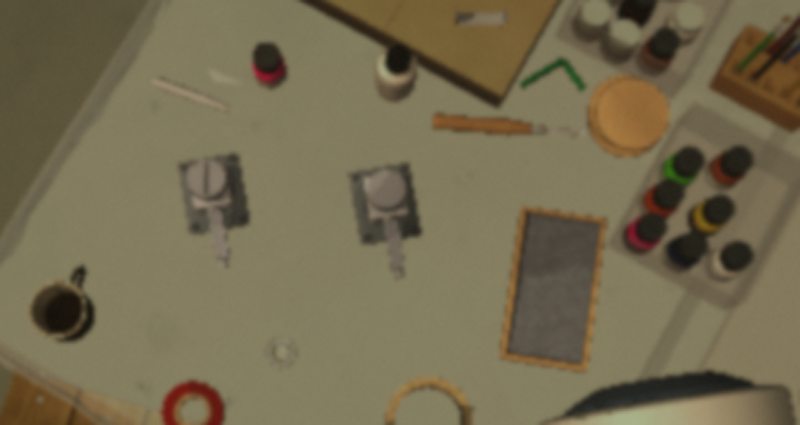

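View pics/c2.png

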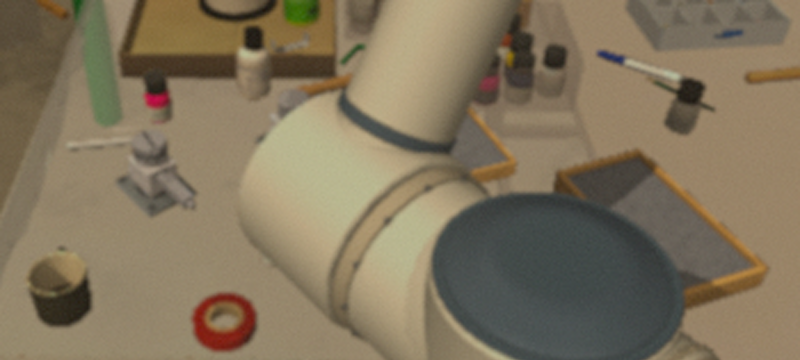

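The head with the grooved knob is the left one: in the top crop the groove is at (208,180), and the plain knob is at (387,188). One rest shows in the top view at (555,290). A second, apparently larger one shows in the scene view, partly hidden by the arm. Next I'll work out both rests' sizes and the wrist camera offset.

Run:
```python
from h import *
s=bot.get_state()
from scipy.spatial.transform import Rotation as R
M=np.eye(4);M[:3,:3]=R.from_euler('xyz',s["tcp_rot"],degrees=True).as_matrix();M[:3,3]=s["position"]
c=bot.calibration("wrist"); print("wrist in tool",(np.linalg.inv(M)@np.array(c["pose"])).round(3).tolist(),np.round(c["mtx"],0).tolist())
for cam in ["scene","top"]:
    bot.grab_frame(cam)
    for m in bot.masks_of("rest",cam)[:3]:
        ys,xs=np.nonzero(m["mask"]); P=at_z(cam,np.c_[xs,ys],26)
        r=cv2.minAreaRect(P[:,:2].astype(np.float32)); print(cam,round(m["conf"],2),np.round(m["box"]),[np.round(v,1) for v in r])
```

```text
wrist in tool [[0.001, -0.957, -0.289, 73.616], [1.0, 0.001, 0.0, -1.31], [-0.0, -0.289, 0.957, -181.424], [0.0, 0.0, 0.0, 1.0]] [[298.0, 0.0, 322.0], [0.0, 298.0, 201.0], [0.0, 0.0, 1.0]]
scene 0.95 [432. 207. 526. 274.] [array([ 214.6, -410.7]), array([152.6, 257. ]), np.float64(84.1)]
scene 0.94 [388. 188. 414. 217.] [array([ 444.5, -315.1]), array([ 72.6, 150.5]), np.float64(80.8)]
top 0.57 [401. 162. 442. 229.] [array([ 481.4, -303.7]), array([102.3, 182.5]), np.float64(80.7)]
```

>>> {"op": "carry_out", "data": {"series": [[[0,0,-6],-0.18,0],[[6,0,-10],-0.36,0],[[11,-4,-12],-0.54,0],[[16,-8,-12],-0.72,0],[[20,-13,-12],-0.9,0]]}}

```text
time: 1.82
position: [308.8, -443.4, 312.5]
tcp_rot: [179.9, 0.0, 65.9]
force: [1.6, 0.8, -0.3]
opening: 85.3
grasp_force: 0.0
```

>>> {"op": "carry_out", "data": {"series": [[[6,0.4,0],-0.12,0],[[12,0.8,0],-0.24,0],[[18,1.2,0],-0.36,0],[[24,1.6,0],-0.48,0],[[30,2,0],-0.6,0]]}}

```text
time: 2.45
position: [450.3, -178.0, 312.4]
tcp_rot: [180.0, 0.0, 100.2]
force: [1.0, 0.1, 0.7]
opening: 85.1
grasp_force: 0.0
```

>>> {"op": "carry_out", "data": {"series": [[[4.6,3.7,1],-0.1,0],[[9.2,7.4,3],-0.2,0],[[13.8,11.1,5],-0.3,0],[[18.4,14.8,8],-0.4,0],[[23.1,18.5,11.2],-0.5,0]]}}

```text
time: 3.08
position: [589.0, 74.6, 203.8]
tcp_rot: [180.0, 0.0, 128.8]
force: [1.3, -1.7, 0.1]
opening: 85.7
grasp_force: 0.0
```

>>> {"op": "carry_out", "data": {"series": [[[0,0,0],0,0],[[0,0,0],0,0]]}}

```text
time: 3.32
position: [588.0, 72.6, 204.5]
tcp_rot: [-180.0, 0.0, 128.6]
force: [-0.1, 0.0, -0.3]
opening: 85.3
grasp_force: 0.0
```

Run:
```python
from h import *
f=save("wrist","w1.png"); c=bot.calibration("wrist"); s=bot.get_state(); print(s["position"],s["tcp_rot"],s["q"],s["wrist_torque"],s["force"])
for n,z in [("marked_grip",86),("marked_base",8),("marked_arbor",38),("marked_block",53.5),("marked_arbor_square",38)]:
    for m in bot.masks_of(n,"wrist")[:2]:
        ys,xs=np.nonzero(m["mask"]); P=at_z("wrist",np.c_[xs,ys],z,c)
        r=cv2.minAreaRect(P[:,:2].astype(np.float32)); print(n,round(m["conf"],2),np.round(m["box"]),P.mean(0).round(1),[np.round(v,1) for v in r])
```

```text
[588.05040107  72.10418489 204.93200853] [1.79982529e+02 2.96922489e-02 1.28562564e+02] [ 1.22509497e+00  2.49469292e+01  8.09168576e+01 -1.35283098e-02
  7.41043138e+01 -3.73337718e+01] [-0.01992996 -0.00038278  0.00268414] [ 0.61522671 -0.00698605  0.38420502]
marked_grip 0.96 [321. 153. 362. 200.] [597.1  93.6  86. ] [array([597.5,  93.6]), array([43.4, 45. ]), np.float64(38.7)]
marked_grip 0.48 [350.   0. 359.   9.] [507.9 222.6  86. ] [array([508., 222.]), array([9.9, 7.2]), np.float64(38.9)]
marked_base 0.72 [294. 122. 382. 206.] [599.9  93.3   8. ] [array([598.8,  91. ]), array([89.6, 75.6]), np.float64(9.7)]
marked_arbor 0.56 [264. 128. 320. 165.] [541.2  81.   38. ] [array([540. ,  80.6]), array([71.9, 19. ]), np.float64(10.7)]
marked_block 0.81 [313. 140. 367. 197.] [598.6  92.2  53.5] [array([599.4,  90.3]), array([56.7, 52.4]), np.float64(10.4)]
marked_arbor_square 0.76 [267. 133. 322. 168.] [541.4  81.1  38. ] [array([540.5,  80.5]), array([69.7, 18.1]), np.float64(10.5)]
```

View pics/w1.png

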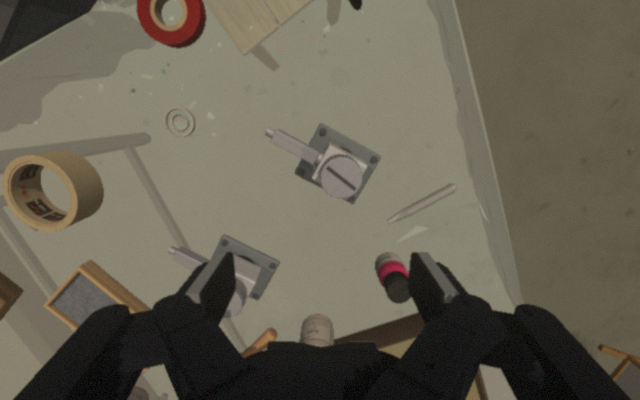

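The wrist view shows the grooved knob at (342,177), with its arbor pointing left to (268,133). The groove is clear. I'll go down over it for a closer look.

>>> {"op": "carry_out", "data": {"series": [[[1.07,2.07,3],0,0],[[1.07,2.07,6],0,0],[[1.07,2.07,8.5],0,0],[[1.07,2.07,8.5],0,0],[[1.07,2.07,8.5],0,0]]}}

```text
time: 4.25
position: [598.2, 93.8, 120.6]
tcp_rot: [179.9, 0.0, 128.6]
force: [1.0, -0.3, 0.9]
opening: 85.6
grasp_force: 0.0
```

Run:
```python
from h import *
from scipy.optimize import least_squares
f=save("wrist","w2.png"); c=bot.calibration("wrist"); s=bot.get_state(); print(s["position"],s["tcp_rot"],s["wrist_torque"],s["force"])
for n,z in [("marked_grip",86),("marked_base",8),("marked_arbor",38),("marked_block",53.5)]:
    for m in bot.masks_of(n,"wrist")[:1]:
        ys,xs=np.nonzero(m["mask"]); P=at_z("wrist",np.c_[xs,ys],z,c)
        r=cv2.minAreaRect(P[:,:2].astype(np.float32)); print(n,round(m["conf"],2),np.round(m["box"]),P.mean(0).round(1),[np.round(v,1) for v in r])
t=np.linspace(0,2*np.pi,60)
g=f[:,:,::-1].copy()
for z,col in [(87,(0,255,0)),(61,(0,0,255))]:
    q=proj("wrist",np.c_[597.5+22*np.cos(t),93.3+22*np.sin(t),np.full(60,z)],c); cv2.polylines(g,[q.round().astype(int).reshape(-1,1,2)],True,col,1)
cv2.imwrite("pics/w2o.png",cv2.resize(g[80:300,200:480],(800,629))[:600])
```

```text
[598.35140898  93.86526611 120.80223509] [1.79907331e+02 6.39617895e-02 1.28595721e+02] [0.04473374 0.01448485 0.01886566] [ 0.02186906 -0.92997089  0.23088139]
marked_grip 0.85 [294. 179. 349. 241.] [596.2  95.8  86. ] [array([596.6,  95.8]), array([42.3, 47.5]), np.float64(38.6)]
marked_base 0.91 [265. 137. 377. 237.] [601.   91.5   8. ] [array([599.9,  85.3]), array([89.9, 90.6]), np.float64(10.5)]
marked_arbor 0.83 [223. 142. 300. 194.] [540.9  81.8  38. ] [array([539.9,  81.7]), array([71.1, 20.9]), np.float64(10.9)]
marked_block 0.83 [284. 159. 357. 240.] [599.1  92.5  53.5] [array([600.7,  90.2]), array([55.7, 63.1]), np.float64(11.5)]
```

View pics/w2o.png

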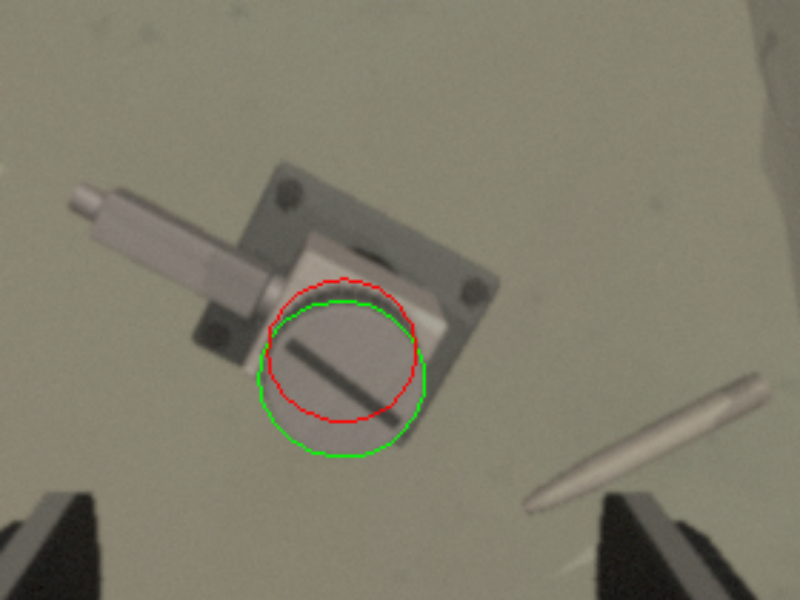

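The overlay circle (z 87) fits the knob's top, so its axis is at about (597.5, 93.3). Next I'll go down to TCP z of about 56 and close gently.

>>> {"op": "carry_out", "data": {"series": [[[0,-0.1,3],0,0],[[0,-0.1,5],0,0],[[0,-0.1,6.5],0,0],[[0,-0.1,6.5],0,0],[[0,-0.1,6.5],0,0]], "squeeze": 25}}

```text
time: 5.12
position: [597.3, 93.4, 55.2]
tcp_rot: [179.9, 0.0, 128.6]
force: [0.5, -0.6, 0.7]
opening: 85.4
grasp_force: 0.0
```

>>> {"op": "carry_out", "data": {"series": [[[0,0,0],0,0.4],[[0,0,0],0,0.6],[[0,0,0],0,0.6],[[0,0,0],0,0.6],[[0,0,0],0,0.6]]}}

```text
time: 5.75
position: [596.8, 93.4, 54.4]
tcp_rot: [-180.0, 0.0, 128.6]
force: [0.1, 1.1, -0.0]
opening: 33.9
grasp_force: 0.0
```

```bash
cat > st.py <<'E'
from h import *
s=bot.get_state(); print(s["time"],s["position"].round(1),s["tcp_rot"].round(1),"T",np.round(s["wrist_torque"],3),"F",np.round(s["force"],1),s["opening"].__round__(1),round(s["grasp_force"],1),"q",np.round(s["q"],1))
E
python3 st.py
```

```text
5.75 [596.8  93.4  54.4] [-180.     0.   128.6] T [ 0.075 -0.041 -0.001] F [ 0.1  1.1 -0. ] 33.9 0.0 q [  3.2  35.7  88.3  -0.   56.  -35.4]
```

```bash
python3 - <<'E'
from h import *
f=save("wrist","w3.png")
E
python3 st.py
```

```text
5.8 [596.7  93.4  54.4] [-180.    -0.   128.6] T [-0.004 -0.025 -0.024] F [-0.1 -0.5 -0.8] 34.2 0.0 q [  3.2  35.7  88.3  -0.   56.  -35.4]
```

View pics/w3.png

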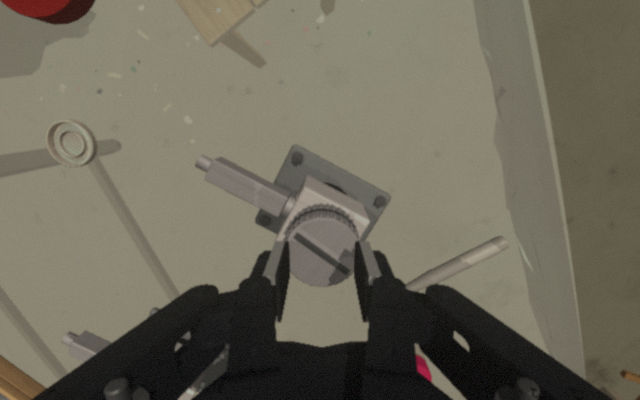

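Run:
```python
from h import *
from scipy.spatial.transform import Rotation as R
s=bot.get_state(); c=bot.calibration("wrist"); Rm=R.from_euler('xyz',s["tcp_rot"],degrees=True).as_matrix()
g=cv2.imread("pics/w3.png"); S=4
g=cv2.resize(g[190:330,230:430],None,fx=S,fy=S,interpolation=cv2.INTER_CUBIC)
def dr(P,col,cl=True):
    q=((proj("wrist",P,c)-[230,190])*S).round().astype(int).reshape(-1,1,2); cv2.polylines(g,[q],cl,col,1)
for y in (-17,17):
  for z,col in((0,(0,255,255)),(-19,(255,255,0)),(-38,(255,0,255))):
    dr([s["position"]+Rm@[x,y,z] for x in (-11,11)],col,False)
t=np.linspace(0,2*np.pi,60)
for z,col in [(87,(0,255,0)),(61,(0,0,255))]: dr(np.c_[597.5+22*np.cos(t),93.3+22*np.sin(t),np.full(60,z)],col)
cv2.imwrite("pics/w3o.png",g)
```

```text
(no output)
```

View pics/w3o.png

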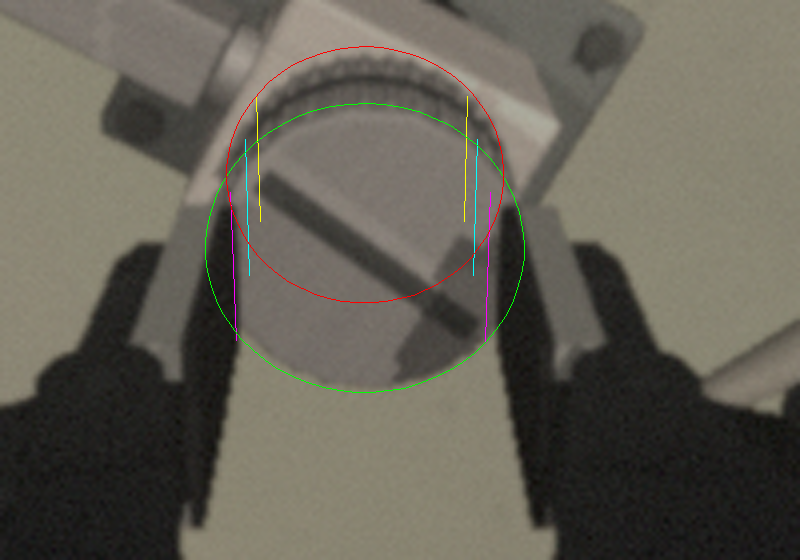

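The pads' inner edges overlap the knob's top in the picture, at crop x of about 240 and 497, and there is no grip force. So the real finger tips sit about 35 mm above the reported TCP, and they closed just above the knob. I'll open, go down in steps watching the force, and close again.

>>> {"op": "carry_out", "data": {"series": [[[0,0,0],0,0.25],[[0,0,0],0,0.25],[[0,0,0.4],0,0.25],[[0,0,0.9],0,0.25],[[0,0,1.4],0,0.25]]}}

```text
time: 6.42
position: [596.7, 93.4, 39.9]
tcp_rot: [-180.0, -0.0, 128.6]
force: [0.1, -0.9, 0.4]
opening: 63.9
grasp_force: 0.0
```

>>> {"op": "carry_out", "data": {"series": [[[0,0,0],0,0.35],[[0,0,0],0,0.45],[[0,0,0],0,0.55],[[0,0,0],0,0.55],[[0,0,0],0,0.55]]}}

```text
time: 7.05
position: [597.0, 93.4, 40.7]
tcp_rot: [180.0, 0.0, 128.6]
force: [-1.5, 0.9, 5.8]
opening: 42.0
grasp_force: 25.0
```

```bash
python3 st.py
```

```text
7.05 [597.   93.4  40.7] [180.    0.  128.6] T [ 0.05   0.041 -0.029] F [-1.5  0.9  5.8] 42.0 25.0 q [  3.2  36.8  88.8   0.   54.4 -35.4]
```

>>> {"op": "carry_out", "data": {"series": [[[0,0,0],0,0.3],[[0,0,0],0,0.3],[[0,0,0.4],0,0.3],[[0,0,0.8],0,0.3],[[0,0,1.2],0,0.3]]}}

```text
time: 7.68
position: [596.7, 93.4, 28.0]
tcp_rot: [-180.0, -0.0, 128.6]
force: [0.3, -0.3, 1.0]
opening: 59.8
grasp_force: 0.0
```

>>> {"op": "carry_out", "data": {"series": [[[0,0,0],0,0.3],[[0,0,0],0,0.4],[[0,0,-0.05],0,0.55],[[0,0,-0.1],0,0.55],[[0,0,-0.1],0,0.55]]}}

```text
time: 8.3
position: [596.8, 93.5, 29.2]
tcp_rot: [180.0, -0.0, 128.6]
force: [3.2, 2.0, -8.0]
opening: 42.9
grasp_force: 27.0
```

```bash
python3 st.py
```

```text
8.3 [596.8  93.5  29.2] [180.   -0.  128.6] T [ 0.269 -0.512 -0.01 ] F [ 3.2  2.  -8. ] 42.9 27.0 q [  3.2  37.7  89.3   0.   53.  -35.4]
```

>>> {"op": "carry_out", "data": {"series": [[[0,0,0.05],0.06,0.55],[[0,0,0.05],0.14,0.55],[[0,0,0.03],0.22,0.55],[[0,0,0],0.3,0.55],[[0,0,0],0.3,0.55]]}}

```text
time: 8.93
position: [597.6, 93.8, 29.6]
tcp_rot: [179.9, 0.0, 111.4]
force: [4.8, 3.9, -6.5]
opening: 42.7
grasp_force: 27.2
```

```bash
python3 st.py
python3 - <<'E'
from h import *
f=save("wrist","w4.png"); cv2.imwrite("pics/w4c.png",cv2.resize(f[150:330,220:430,::-1],None,fx=3,fy=3))
E
```

```text
8.925 [597.6  93.8  29.6] [179.9   0.  111.4] T [ 0.776 -0.909  0.077] F [ 4.8  3.9 -6.5] 42.7 27.2 q [  3.2  37.7  89.2   0.   53.  -18.1]
```

View pics/w4c.png

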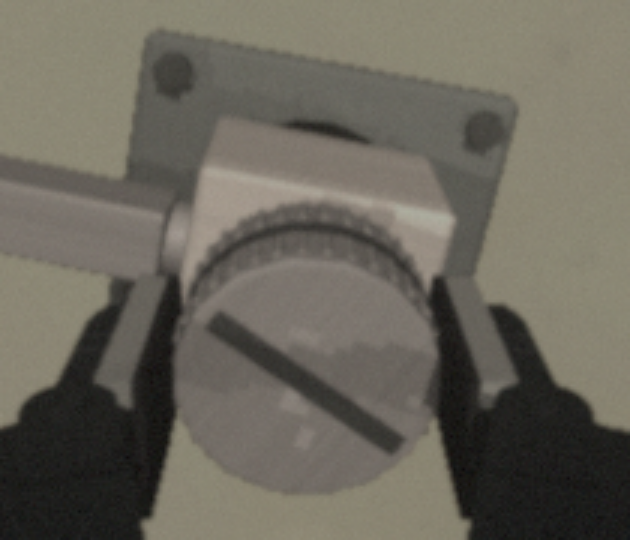

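The groove keeps the same angle to the fingers, so the knob is turning with the tool. The drag is about 0.08 N m. I'll re-centre by 1 mm and go on.

>>> {"op": "carry_out", "data": {"series": [[[0,0.1,0],0.12,0.55],[[0.02,0.1,-0.01],0.26,0.55],[[0.03,0.1,-0.03],0.4,0.55],[[0.04,0.1,-0.04],0.5,0.55],[[0.04,0.1,-0.04],0.5,0.55]]}}

```text
time: 9.6
position: [599.1, 94.1, 30.2]
tcp_rot: [179.8, -0.0, 82.7]
force: [7.2, -0.1, -4.7]
opening: 43.0
grasp_force: 27.4
```

```bash
python3 st.py
```

```text
9.6 [599.1  94.1  30.2] [179.8  -0.   82.7] T [ 0.087 -1.219  0.055] F [ 7.2 -0.1 -4.7] 43.0 27.4 q [ 3.3 37.7 89.  -0.  53.1 10.6]
```

>>> {"op": "carry_out", "data": {"series": [[[0,0.15,0],0.1,0.55],[[0,0.15,-0.01],0.24,0.55],[[0,0.15,-0.02],0.38,0.55],[[0,0.15,-0.03],0.48,0.55],[[0,0.15,-0.03],0.48,0.55]]}}

```text
time: 10.22
position: [600.5, 93.6, 30.9]
tcp_rot: [179.9, -0.1, 55.2]
force: [5.8, -1.1, 0.9]
opening: 42.8
grasp_force: 27.8
```

```bash
python3 st.py
```

```text
10.225 [600.5  93.6  30.9] [ 1.799e+02 -1.000e-01  5.520e+01] T [-0.381 -0.89   0.07 ] F [ 5.8 -1.1  0.9] 42.8 27.8 q [ 3.3 37.7 88.8 -0.  53.3 38.1]
```

>>> {"op": "carry_out", "data": {"series": [[[0.04,0.11,-0.01],0.1,0.55],[[0.04,0.11,-0.03],0.24,0.55],[[0.04,0.11,-0.05],0.36,0.55],[[0.04,0.11,-0.07],0.46,0.55],[[0.04,0.11,-0.07],0.46,0.55]]}}

```text
time: 10.85
position: [601.5, 92.8, 31.5]
tcp_rot: [179.9, -0.1, 28.8]
force: [4.9, -6.4, 1.5]
opening: 42.9
grasp_force: 27.9
```

```bash
python3 st.py
```

```text
10.85 [601.5  92.8  31.5] [ 1.799e+02 -1.000e-01  2.880e+01] T [-1.284 -0.774  0.04 ] F [ 4.9 -6.4  1.5] 42.9 27.9 q [ 3.2 37.7 88.6 -0.1 53.5 64.4]
```

>>> {"op": "carry_out", "data": {"series": [[[0,0.1,-0.01],0.05,0.55],[[0,0.12,-0.02],0.1,0.55],[[0,0.12,-0.03],0.14,0.55],[[0,0.12,-0.03],0.14,0.55]]}}

```text
time: 11.35
position: [601.6, 92.3, 31.7]
tcp_rot: [179.9, -0.1, 20.9]
force: [3.4, -4.0, 2.7]
opening: 42.8
grasp_force: 28.0
```

```bash
python3 st.py
```

```text
11.35 [601.6  92.3  31.7] [ 1.799e+02 -1.000e-01  2.090e+01] T [-0.729 -0.626  0.115] F [ 3.4 -4.   2.7] 42.8 28.0 q [ 3.1 37.7 88.6 -0.  53.6 72.2]
```

>>> {"op": "carry_out", "data": {"series": [[[0,0.03,-0.01],0.04,0.55],[[0,0.03,-0.01],0.08,0.55],[[0,0.03,-0.01],0.08,0.55]]}}

```text
time: 11.72
position: [601.7, 92.1, 31.8]
tcp_rot: [180.0, -0.1, 16.4]
force: [3.3, -3.4, 5.0]
opening: 43.1
grasp_force: 28.1
```

```bash
python3 st.py
```

```text
11.725 [601.7  92.1  31.8] [ 1.80e+02 -1.00e-01  1.64e+01] T [-0.738 -0.583  0.141] F [ 3.3 -3.4  5. ] 43.1 28.1 q [ 3.1 37.7 88.6 -0.  53.6 76.7]
```

>>> {"op": "carry_out", "data": {"series": [[[0,0,-0.03],0.04,0.55],[[0,0,-0.04],0.08,0.55],[[0,0,-0.04],0.08,0.55]]}}

```text
time: 12.1
position: [601.7, 91.9, 31.9]
tcp_rot: [180.0, -0.1, 11.8]
force: [5.1, -6.6, 1.8]
opening: 42.7
grasp_force: 27.9
```

```bash
python3 st.py
```

```text
12.1 [601.7  91.9  31.9] [ 1.80e+02 -1.00e-01  1.18e+01] T [-1.039 -0.804  0.115] F [ 5.1 -6.6  1.8] 42.7 27.9 q [ 3.1 37.7 88.6 -0.  53.6 81.3]
```

>>> {"op": "carry_out", "data": {"series": [[[0,0.06,-0.01],0.04,0.55],[[0,0.06,-0.02],0.08,0.55],[[0,0.06,-0.02],0.08,0.55]]}}

```text
time: 12.48
position: [601.7, 91.5, 32.1]
tcp_rot: [180.0, -0.1, 7.2]
force: [4.5, -3.1, 0.7]
opening: 43.0
grasp_force: 27.8
```

```bash
python3 st.py
```

```text
12.475 [601.7  91.5  32.1] [ 1.8e+02 -1.0e-01  7.2e+00] T [-0.541 -0.742  0.152] F [ 4.5 -3.1  0.7] 43.0 27.8 q [ 3.  37.7 88.6 -0.  53.7 85.9]
```

>>> {"op": "carry_out", "data": {"series": [[[0.02,0.02,-0.01],0.04,0.55],[[0.02,0.02,-0.02],0.08,0.55],[[0.02,0.02,-0.02],0.08,0.55]]}}

```text
time: 12.85
position: [601.8, 91.3, 32.2]
tcp_rot: [180.0, -0.1, 2.6]
force: [4.6, -4.5, -0.0]
opening: 43.2
grasp_force: 27.8
```

```bash
python3 st.py
```

```text
12.85 [601.8  91.3  32.2] [ 1.8e+02 -1.0e-01  2.6e+00] T [-0.667 -0.638  0.075] F [ 4.6 -4.5 -0. ] 43.2 27.8 q [ 3.  37.7 88.5 -0.  53.7 90.4]
```

>>> {"op": "carry_out", "data": {"series": [[[0,0.02,-0.01],0.04,0.55],[[0,0.02,-0.01],0.08,0.55],[[0,0.02,-0.01],0.08,0.55]]}}

```text
time: 13.22
position: [601.7, 91.1, 32.3]
tcp_rot: [180.0, -0.1, -2.0]
force: [3.3, -3.4, 0.7]
opening: 42.8
grasp_force: 27.8
```

```bash
python3 st.py
```

```text
13.225 [601.7  91.1  32.3] [ 1.8e+02 -1.0e-01 -2.0e+00] T [-0.746 -0.647  0.117] F [ 3.3 -3.4  0.7] 42.8 27.8 q [ 3.  37.7 88.5 -0.  53.7 95. ]
```

>>> {"op": "carry_out", "data": {"series": [[[0,0.01,-0.01],0.04,0.55],[[0,0.01,-0.01],0.08,0.55],[[0,0.01,-0.01],0.08,0.55]]}}

```text
time: 13.6
position: [601.7, 90.9, 32.5]
tcp_rot: [180.0, -0.1, -6.6]
force: [3.7, -4.8, 0.4]
opening: 43.1
grasp_force: 27.8
```

```bash
python3 st.py
```

```text
13.6 [601.7  90.9  32.5] [ 1.8e+02 -1.0e-01 -6.6e+00] T [-0.881 -0.549  0.11 ] F [ 3.7 -4.8  0.4] 43.1 27.8 q [ 3.  37.7 88.5 -0.  53.7 99.6]
```

>>> {"op": "carry_out", "data": {"series": [[[0,0.01,-0.01],0.04,0.55],[[0,0.01,-0.02],0.08,0.55],[[0,0.01,-0.02],0.08,0.55]]}}

```text
time: 13.98
position: [601.7, 90.7, 32.6]
tcp_rot: [180.0, -0.1, -11.1]
force: [4.4, -6.1, 0.2]
opening: 42.6
grasp_force: 27.8
```

```bash
python3 st.py
```

```text
13.975 [601.7  90.7  32.6] [ 1.80e+02 -1.00e-01 -1.11e+01] T [-1.063 -0.572  0.1  ] F [ 4.4 -6.1  0.2] 42.6 27.8 q [  3.   37.7  88.5  -0.   53.8 104.1]
```

>>> {"op": "carry_out", "data": {"series": [[[0.02,0.05,-0.01],0.04,0.55],[[0.02,0.05,-0.02],0.08,0.55],[[0.02,0.05,-0.02],0.08,0.55]]}}

```text
time: 14.35
position: [601.6, 90.4, 32.7]
tcp_rot: [180.0, -0.0, -15.7]
force: [2.9, -3.9, -0.8]
opening: 42.7
grasp_force: 27.8
```

```bash
python3 st.py
```

```text
14.35 [601.6  90.4  32.7] [180.   -0.  -15.7] T [-0.666 -0.546  0.085] F [ 2.9 -3.9 -0.8] 42.7 27.8 q [  2.9  37.7  88.5  -0.   53.8 108.7]
```

>>> {"op": "carry_out", "data": {"series": [[[0,0,-0.01],0.04,0.55],[[0,0,-0.01],0.08,0.55],[[0,0,-0.01],0.08,0.55]]}}

```text
time: 14.72
position: [601.5, 90.2, 32.8]
tcp_rot: [180.0, -0.0, -20.3]
force: [2.5, -4.9, 0.1]
opening: 43.1
grasp_force: 27.8
```

```bash
python3 st.py
```

```text
14.725 [601.5  90.2  32.8] [180.   -0.  -20.3] T [-0.973 -0.457  0.086] F [ 2.5 -4.9  0.1] 43.1 27.8 q [  2.9  37.6  88.5  -0.   53.8 113.3]
```

>>> {"op": "carry_out", "data": {"series": [[[0,0,-0.01],0.04,0.55],[[0,0,-0.01],0.08,0.55],[[0,0,-0.01],0.08,0.55]]}}

```text
time: 15.1
position: [601.5, 90.0, 32.9]
tcp_rot: [180.0, -0.0, -24.9]
force: [3.2, -7.2, 0.4]
opening: 43.0
grasp_force: 27.8
```

```bash
python3 st.py
```

```text
15.1 [601.5  90.   32.9] [180.   -0.  -24.9] T [-1.246 -0.338  0.092] F [ 3.2 -7.2  0.4] 43.0 27.8 q [ 2.900e+00  3.760e+01  8.850e+01 -1.000e-01  5.380e+01  1.178e+02]
```

>>> {"op": "carry_out", "data": {"series": [[[0.03,0.06,-0.01],0.04,0.55],[[0.03,0.06,-0.01],0.08,0.55],[[0.03,0.06,-0.01],0.08,0.55]]}}

```text
time: 15.48
position: [601.4, 89.7, 33.0]
tcp_rot: [180.0, -0.0, -29.4]
force: [1.8, -4.0, 0.8]
opening: 43.2
grasp_force: 27.8
```

```bash
python3 st.py
```

```text
15.475 [601.4  89.7  33. ] [180.   -0.  -29.4] T [-0.73  -0.265  0.104] F [ 1.8 -4.   0.8] 43.2 27.8 q [  2.9  37.6  88.5  -0.   53.8 122.3]
```

>>> {"op": "carry_out", "data": {"series": [[[0,0,-0.01],0.04,0.55],[[0,0,-0.02],0.08,0.55],[[0,0,-0.02],0.08,0.55]]}}

```text
time: 15.85
position: [601.2, 89.6, 33.1]
tcp_rot: [180.0, -0.0, -34.0]
force: [1.6, -6.0, 2.0]
opening: 42.7
grasp_force: 27.8
```

```bash
python3 st.py
```

```text
15.85 [601.2  89.6  33.1] [180.  -0. -34.] T [-1.028 -0.193  0.058] F [ 1.6 -6.   2. ] 42.7 27.8 q [  2.9  37.6  88.5  -0.   53.9 126.9]
```

>>> {"op": "carry_out", "data": {"series": [[[0.02,0.03,-0.02],0.04,0.55],[[0.02,0.03,-0.03],0.08,0.55],[[0.02,0.03,-0.03],0.08,0.55]]}}

```text
time: 16.23
position: [601.1, 89.4, 33.2]
tcp_rot: [180.0, 0.0, -38.6]
force: [1.9, -3.8, -1.8]
opening: 42.9
grasp_force: 27.6
```

```bash
python3 st.py;  python3 - <<'E'
from h import *
f=save("wrist","w5.png"); cv2.imwrite("pics/w5c.png",cv2.resize(f[150:330,220:430,::-1],None,fx=3,fy=3))
E
```

```text
16.225 [601.1  89.4  33.2] [180.    0.  -38.6] T [-0.836 -0.308  0.402] F [ 1.9 -3.8 -1.8] 42.9 27.6 q [  2.8  37.6  88.5  -0.   53.9 131.4]
```

View pics/w5c.png

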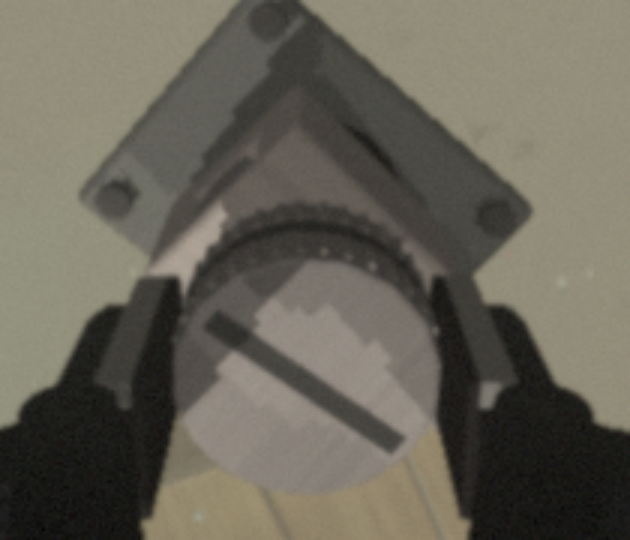

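The wrist torque jumped from 0.06 to 0.40 N m, and the groove hasn't slipped against the pads. That's the stop, about 2.9 rad from the start. I'll ease back to relax the mount, let go and rise.

>>> {"op": "carry_out", "data": {"series": [[[0,0,0],-0.04,0.55],[[0,0,0],-0.08,0.55],[[0,0,0],-0.08,0.55]]}}

```text
time: 16.65
position: [601.2, 89.5, 33.2]
tcp_rot: [180.0, 0.0, -34.0]
force: [1.3, -4.1, -1.8]
opening: 42.8
grasp_force: 27.6
```

```bash
python3 st.py
```

```text
16.65 [601.2  89.5  33.2] [180.   0. -34.] T [-0.663 -0.366  0.037] F [ 1.3 -4.1 -1.8] 42.8 27.6 q [  2.8  37.6  88.5  -0.   53.9 126.9]
```

>>> {"op": "carry_out", "data": {"series": [[[0,0,0],0,0.35],[[0,0,0],0,0.3],[[0,0,-2],0,0.3],[[0,0,-6],0,0.3],[[0,0,-10],0,0]]}}

```text
time: 17.27
position: [600.9, 89.8, 134.4]
tcp_rot: [180.0, 0.0, -34.1]
force: [-0.5, -0.3, 0.2]
opening: 76.2
grasp_force: 0.0
```

```bash
python3 st.py
```

```text
17.275 [600.9  89.8 134.4] [180.    0.  -34.1] T [ 0.001  0.026 -0.009] F [-0.5 -0.3  0.2] 76.2 0.0 q [  2.9  30.3  83.6   0.   66.2 127. ]
```

>>> {"op": "carry_out", "data": {"series": [[[-1.5,1.2,0],-0.18,0],[[-3,2.5,0],-0.36,0],[[-4.5,3.8,0],-0.54,0],[[-5.5,5,1],-0.72,0],[[-5.5,5,2],-0.776,0]]}}

```text
time: 17.9
position: [526.5, 79.0, 113.3]
tcp_rot: [-180.0, 0.0, 10.6]
force: [-0.2, 0.2, -0.1]
opening: 85.2
grasp_force: 0.0
```

>>> {"op": "carry_out", "data": {"series": [[[0,0,0],0,0],[[0,0,0],0,0]]}}

```text
time: 18.15
position: [528.0, 79.1, 113.7]
tcp_rot: [-180.0, -0.0, 10.3]
force: [-0.1, -0.3, 0.5]
opening: 85.7
grasp_force: 0.0
```

```bash
python3 st.py
python3 - <<'E'
from h import *
f=save("wrist","w6.png"); c=bot.calibration("wrist"); s=bot.get_state()
print("tool",s["position"],s["tcp_rot"][2])
g=f[:,:,::-1].copy()
for n,z,col in [("marked_arbor",46,(0,255,0)),("marked_grip",91,(0,0,255)),("marked_base",8,(255,0,0))]:
    for m in bot.masks_of(n,"wrist")[:1]:
        ys,xs=np.nonzero(m["mask"]); P=at_z("wrist",np.c_[xs,ys],z,c)
        r=cv2.minAreaRect(P[:,:2].astype(np.float32)); print(n,round(m["conf"],2),np.round(m["box"]),P.mean(0).round(1),[np.round(v,1) for v in r])
        cs,_=cv2.findContours(m["mask"].astype(np.uint8),0,1); cv2.drawContours(g,cs,-1,col,1)
u=np.array([np.cos(np.radians(10.4)),np.sin(np.radians(10.4))]);v=np.array([-u[1],u[0]]);C=np.array([599,91.9])
for y in(-8,8):
    q=proj("wrist",[np.r_[C+u*a+v*y,46] for a in (-85,-29)],c).round().astype(int); cv2.line(g,q[0].tolist(),q[1].tolist(),(0,255,255),1)
cv2.imwrite("pics/w6o.png",cv2.resize(g[100:350,180:460],None,fx=2.4,fy=2.4))
E
```

```text
18.15 [528.   79.1 113.7] [-180.    -0.    10.3] T [-0.011 -0.014 -0.062] F [-0.1 -0.3  0.5] 85.7 0.0 q [ 2.1 26.5 95.3  0.  58.2 81.8]
tool [528.11521743  79.12855232 113.78176755] 10.287413954817383
marked_arbor 0.74 [314. 145. 335. 225.] [542.4  81.6  46. ] [array([539.9,  81.2]), array([66.4, 17.1]), np.float64(10.3)]
marked_grip 0.91 [292.  78. 355. 147.] [599.2  92.7  91. ] [array([598.5,  92.8]), array([43.1, 42.5]), np.float64(30.9)]
marked_base 0.83 [282.  60. 367. 162.] [602.1  92.9   8. ] [array([598.7,  92.3]), array([88.5, 73.8]), np.float64(9.8)]
```

View pics/w6o.png

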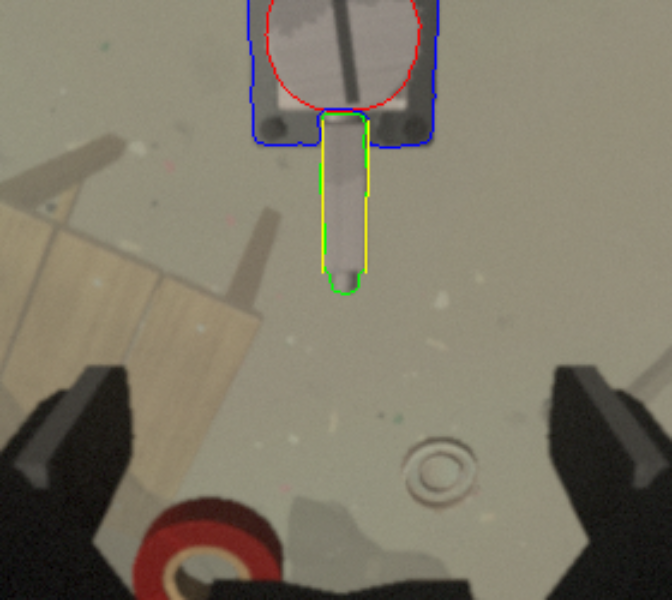

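The overlay lines sit on the square end and the arbor is centred between the fingers (crop x 345). Next I'll go down and grip it.

>>> {"op": "carry_out", "data": {"series": [[[-0.1,0,3],0,0],[[-0.1,0,6],0,0],[[-0.1,0,8],0,0.1],[[-0.1,0,9.4],0,0.2],[[-0.1,0,9.4],0,0.3]], "squeeze": 40}}

```text
time: 18.98
position: [526.4, 78.8, 18.9]
tcp_rot: [-180.0, 0.1, 10.4]
force: [-0.2, -0.0, 0.7]
opening: 59.4
grasp_force: 0.0
```

>>> {"op": "carry_out", "data": {"series": [[[0,0,0.5],0,0.3],[[0,0,1],0,0.3],[[0,0,1.5],0,0.3],[[0,0,2],0,0.3],[[0,0,2],0,0.3]]}}

```text
time: 19.6
position: [526.5, 78.8, -1.0]
tcp_rot: [-180.0, 0.0, 10.4]
force: [-0.0, 0.6, -0.1]
opening: 59.6
grasp_force: 0.0
```

```bash
python3 st.py
```

```text
19.6 [526.5  78.8  -1. ] [-180.     0.    10.4] T [-0.01   0.04  -0.022] F [-0.   0.6 -0.1] 59.6 0.0 q [  2.1  36.6 100.8   0.   42.7  81.7]
```

>>> {"op": "carry_out", "data": {"series": [[[0,0,0.5],0,0.5],[[0,0,0.6],0,0.65],[[0,0,0.6],0,0.75],[[0,0,0.6],0,0.85],[[0,0,0.6],0,0.9]]}}

```text
time: 20.23
position: [526.8, 78.8, -6.5]
tcp_rot: [180.0, -0.0, 10.4]
force: [-0.3, -0.8, 1.8]
opening: 14.8
grasp_force: 41.5
```

>>> {"op": "carry_out", "data": {"series": [[[0,0,0],0,0.9],[[0,0,0],0,0.9],[[0,0,0],0,0.9]]}}

```text
time: 20.6
position: [526.8, 78.8, -6.5]
tcp_rot: [180.0, -0.0, 10.4]
force: [0.1, -1.2, 1.4]
opening: 14.5
grasp_force: 41.6
```

```bash
python3 st.py
```

```text
20.6 [526.8  78.8  -6.5] [180.   -0.   10.4] T [-0.299 -0.008 -0.154] F [ 0.1 -1.2  1.4] 14.5 41.6 q [  2.1  37.1 101.   -0.   41.9  81.7]
```

>>> {"op": "carry_out", "data": {"series": [[[-0.2,0,0],0,0.9],[[-0.5,0,0],0,0.9],[[-0.9,0,0],0,0.9],[[-1.4,0,0],0,0.9],[[-2,0,0],0,0.9]], "squeeze": 50}}

```text
time: 21.22
position: [506.4, 75.2, -6.7]
tcp_rot: [-180.0, 0.0, 10.4]
force: [0.2, 0.5, -2.2]
opening: 14.8
grasp_force: 51.9
```

```bash
python3 st.py
```

```text
21.225 [506.4  75.2  -6.7] [-180.     0.    10.4] T [-0.033  0.078 -0.012] F [ 0.2  0.5 -2.2] 14.8 51.9 q [  1.8  36.2 103.9  -0.   39.9  81.4]
```

>>> {"op": "carry_out", "data": {"series": [[[-1,0,0],0,0.9],[[-2.2,0,0],0,0.9],[[-3.5,0,0],0,0.9],[[-5,0,0],0,0.9],[[-6.5,0,0],0,0.9]]}}

```text
time: 21.85
position: [441.9, 63.4, -6.6]
tcp_rot: [-180.0, 0.0, 10.4]
force: [1.0, 0.4, -1.9]
opening: 14.7
grasp_force: 51.9
```

>>> {"op": "carry_out", "data": {"series": [[[-0.5,0,-0.5],0,0.9],[[-0.5,0,-2],0,0.9],[[-0.5,0,-4],0,0.9],[[-0.5,0,-6.5],0,0.9],[[-0.5,0,-8],0,0.9]]}}

```text
time: 22.48
position: [438.8, 62.7, 74.8]
tcp_rot: [180.0, -0.1, 10.4]
force: [0.0, -0.1, -3.0]
opening: 14.2
grasp_force: 51.9
```

```bash
python3 st.py
```

```text
22.475 [438.8  62.7  74.8] [ 1.80e+02 -1.00e-01  1.04e+01] T [0.025 0.053 0.036] F [ 0.  -0.1 -3. ] 14.2 51.9 q [  0.4  24.2 109.9   0.   45.9  80. ]
```

The arbor came out cleanly, with a grip of 52 N and no drag. Now I'll carry it over to the rest.

>>> {"op": "carry_out", "data": {"series": [[[-0.5,3,0],0.03,0.9],[[-1.3,8,0],0.08,0.9],[[-2.2,13,0],0.12,0.9],[[-3.1,18,0],0.17,0.9],[[-3.9,23,0],0.22,0.9]]}}

```text
time: 23.1
position: [441.2, -172.4, 73.8]
tcp_rot: [180.0, -0.0, -2.3]
force: [0.8, 0.7, -1.9]
opening: 14.4
grasp_force: 51.9
```

```bash
python3 st.py
python3 - <<'E'
from h import *
for cam in("top","scene"):
  save(cam,cam+"7.png")
  for m in bot.masks_of("rest",cam)[:3]:
    ys,xs=np.nonzero(m["mask"]); P=at_z(cam,np.c_[xs,ys],26)
    r=cv2.minAreaRect(P[:,:2].astype(np.float32)); print(cam,round(m["conf"],2),np.round(m["box"]),[np.round(v,1) for v in r])
E
```

```text
23.1 [ 441.2 -172.4   73.8] [180.   -0.   -2.3] T [-0.001  0.057  0.026] F [ 0.8  0.7 -1.9] 14.4 51.9 q [-28.6  26.1 105.8   0.   48.   63.8]
top 0.92 [434. 245. 490. 336.] [array([ 216.3, -408. ]), array([139.2, 237.9]), np.float64(82.4)]
top 0.73 [412. 164. 444. 229.] [array([ 480.5, -307.4]), array([ 96.9, 181.7]), np.float64(82.4)]
scene 0.82 [368. 180. 415. 220.] [array([ 472.8, -299.2]), array([111.4, 201.4]), np.float64(81.3)]
scene 0.75 [432. 206. 525. 271.] [array([ 215. , -409.8]), array([153.9, 258.5]), np.float64(83.2)]
```

>>> {"op": "carry_out", "data": {"series": [[[0.3,4,0],0.03,0.9],[[0.5,8,0],0.08,0.9],[[0.6,11.5,0],0.12,0.9],[[0.6,12.7,2],0.12,0.9],[[0.6,12.7,5],0.12,0.9]]}}

```text
time: 23.92
position: [443.1, -298.0, 23.6]
tcp_rot: [179.9, -0.1, -9.1]
force: [-0.2, -0.9, -2.0]
opening: 14.5
grasp_force: 51.9
```

>>> {"op": "carry_out", "data": {"series": [[[0,0,0.8],0,0.9],[[0,0,1.6],0,0.9],[[0,0,2.2],0,0.9],[[0,0,2.7],0,0.9],[[0,0,2.7],0,0.9]]}}

```text
time: 24.55
position: [442.2, -297.7, -3.6]
tcp_rot: [-180.0, 0.0, -9.1]
force: [-0.1, -0.9, -2.0]
opening: 14.9
grasp_force: 51.9
```

```bash
python3 st.py
python3 - <<'E'
from h import *
f=save("wrist","w7.png"); cv2.imwrite("pics/w7c.png",cv2.resize(f[:400,130:530,::-1],None,fx=1.5,fy=1.5))
E
```

```text
24.55 [ 442.2 -297.7   -3.6] [-180.     0.    -9.1] T [-0.011  0.041 -0.046] F [-0.1 -0.9 -2. ] 14.9 51.9 q [-40.4  36.8 100.8   0.   42.4  58.8]
```

View pics/w7c.png

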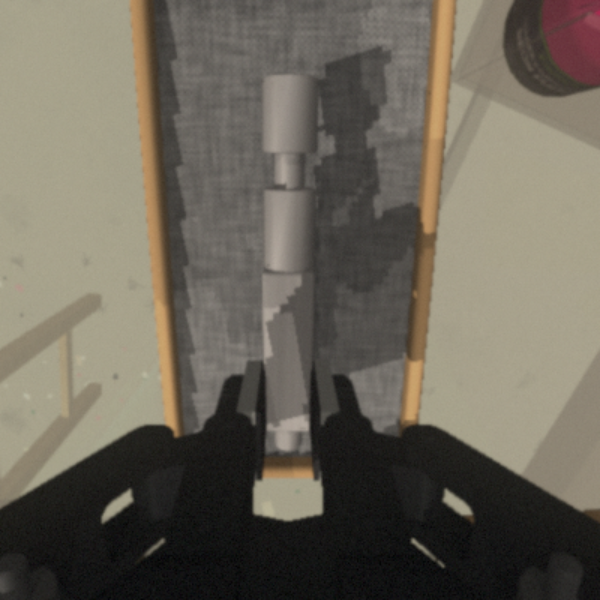

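The arbor is over the rest's lined floor and parallel to it. Its nose, at crop (290,440), is near the end rim, so I'll shift 8 mm along the rest and lower it slowly until I feel contact.

>>> {"op": "carry_out", "data": {"series": [[[0.4,0,0],0,0.9],[[0.8,0,0.3],0,0.9],[[0.8,0,0.6],0,0.9],[[0.8,0,0.8],0,0.9],[[0.8,0,0.8],0,0.9]]}}

```text
time: 25.22
position: [449.9, -298.9, -11.8]
tcp_rot: [-180.0, 0.0, -9.1]
force: [-0.5, 0.6, -0.7]
opening: 14.3
grasp_force: 51.9
```

>>> {"op": "carry_out", "data": {"series": [[[0,0,0.1],0,0.9],[[0,0,0.2],0,0.9],[[0,0,0.2],0,0.9]]}}

```text
time: 25.6
position: [450.1, -299.0, -13.6]
tcp_rot: [-180.0, 0.0, -9.1]
force: [-1.1, 0.2, -1.5]
opening: 14.5
grasp_force: 51.9
```

```bash
python3 st.py
```

```text
25.6 [ 450.1 -299.   -13.6] [-180.     0.    -9.1] T [0.036 0.079 0.027] F [-1.1  0.2 -1.5] 14.5 51.9 q [-39.9  38.2 100.    0.   41.8  59.2]
```

>>> {"op": "carry_out", "data": {"series": [[[0,0,0.1],0,0.9],[[0,0,0.15],0,0.9],[[0,0,0.15],0,0.9]]}}

```text
time: 25.98
position: [450.1, -299.0, -15.1]
tcp_rot: [-180.0, 0.0, -9.1]
force: [0.8, 0.3, -1.4]
opening: 14.5
grasp_force: 51.9
```

```bash
python3 st.py
```

```text
25.975 [ 450.1 -299.   -15.1] [-180.     0.    -9.1] T [-0.     0.048  0.048] F [ 0.8  0.3 -1.4] 14.5 51.9 q [-39.9  38.3 100.1  -0.   41.6  59.2]
```

>>> {"op": "carry_out", "data": {"series": [[[0,0,0.1],0,0.9],[[0,0,0.15],0,0.9],[[0,0,0.15],0,0.9]]}}

```text
time: 26.35
position: [450.3, -299.1, -16.1]
tcp_rot: [180.0, -0.0, -9.1]
force: [-1.3, 1.8, 10.8]
opening: 14.6
grasp_force: 53.4
```

```bash
python3 st.py
```

```text
26.35 [ 450.3 -299.1  -16.1] [180.   -0.   -9.1] T [0.338 0.388 0.08 ] F [-1.3  1.8 10.8] 14.6 53.4 q [-39.9  38.4 100.1   0.   41.5  59.2]
```

Contact felt (+12 N) at nearly the lying height. I'll release slowly.

>>> {"op": "carry_out", "data": {"series": [[[0,0,-0.03],0,0.85],[[0,0,-0.03],0,0.81],[[0,0,-0.03],0,0.78],[[0,0,-0.03],0,0.74],[[0,0,-0.03],0,0.7]], "squeeze": 20}}

```text
time: 26.98
position: [450.1, -299.0, -16.3]
tcp_rot: [-180.0, 0.0, -9.1]
force: [-1.1, 0.9, 0.1]
opening: 25.4
grasp_force: 0.0
```

>>> {"op": "carry_out", "data": {"series": [[[0,0,-0.03],0,0.6],[[0,0,-0.03],0,0.55],[[0,0,-2],0,0.55],[[0,0,-6],0,0.55],[[0,0,-11],0,0.3]]}}

```text
time: 27.6
position: [449.6, -298.5, 94.3]
tcp_rot: [-179.9, 0.1, -9.1]
force: [0.4, -0.2, -0.0]
opening: 55.4
grasp_force: 0.0
```

>>> {"op": "carry_out", "data": {"series": [[[-2,0,-3],0,0],[[-4,0,-6],0,0],[[-6,0,-6],0,0],[[-6,0,-6],0,0]]}}

```text
time: 28.1
position: [390.0, -289.2, 154.0]
tcp_rot: [-180.0, 0.0, -9.2]
force: [-0.0, 0.4, -0.2]
opening: 85.4
grasp_force: 0.0
```

```bash
python3 st.py
python3 - <<'E'
from h import *
f=save("wrist","w8.png"); c=bot.calibration("wrist")
for n,z in [("marked_arbor",30),("rest",26)]:
  for m in bot.masks_of(n,"wrist")[:2]:
    ys,xs=np.nonzero(m["mask"]); P=at_z("wrist",np.c_[xs,ys],z,c)
    r=cv2.minAreaRect(P[:,:2].astype(np.float32)); print(n,round(m["conf"],2),np.round(m["box"]),[np.round(v,1) for v in r])
t=save("top","t8.png"); 
cv2.imwrite("pics/w8c.png",np.vstack([cv2.resize(f[:300,100:540,::-1],(600,409)),cv2.resize(t[130:190,250:464,::-1],(600,168))]))
E
```

```text
28.1 [ 390.  -289.2  154. ] [-180.     0.    -9.2] T [ 0.013 -0.01  -0.001] F [-0.   0.4 -0.2] 85.4 0.0 q [-43.6  19.9  99.1  -0.   61.   55.6]
marked_arbor 0.93 [314.  14. 330. 148.] [array([ 489.1, -304. ]), array([ 16.3, 120. ]), np.float64(81.7)]
rest 0.87 [382. 206. 513. 383.] [array([ 219. , -410.4]), array([141.3, 250.4]), np.float64(82.1)]
rest 0.73 [270.   4. 377. 183.] [array([ 478.4, -304.1]), array([101.3, 167. ]), np.float64(80.9)]
```

View pics/w8c.png

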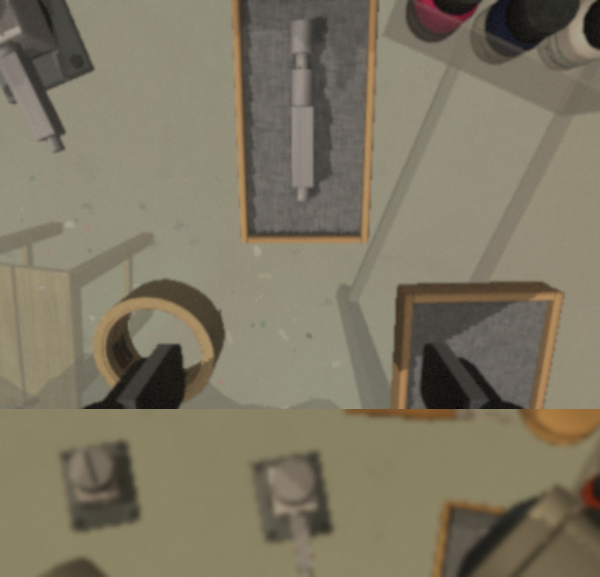

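The arbor lies flat in the smaller rest, with its centre about 8 mm from the middle (crop (302,110)). The marked head is empty, and the other head still holds its arbor.

```bash
python3 -c "
from cell import bot
print(bot.job_done())"
```

```text
the job is handed in; nothing more can be done
None
```

The job is handed in: I unscrewed the grooved knob clockwise to its felt stop (about 2.9 rad, reading 0.40 N m, under the 0.56 N m limit), drew its arbor out and laid it flat in the smaller rest, and left the other head alone; no verdict came back.

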